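# Shut the sash of the UV sanitiser and hold its dial at the third click

## Task

Run the lamp of the UV sanitiser on the comb that lies inside: first bring the clear front sash (gold handle) down until it rests fully on the sill, and only then turn the spring-return dial on the hood clockwise past its first two clicks to the third (violet dot, short of the end stop) and keep it there. The dial springs back when let go, so the program finishes while the gripper is still holding it at the third click with the sash shut. Leave the comb and everything else on the dresser where it is.

Things in the scene. Friction and masses are not known exactly. Their poses are not given: they have to be found in the camera images.
- uv_cabinet: UV sanitiser cabinet fixed on the dresser: 300 mm wide (y), 200 deep (x), 200 high; clear sides and back, white hood as its top 35 mm. Origin: centre of its footprint on the dresser; the sash side faces its -x, z up. The dial stands on the hood top, its axis at x -15, y -85 mm from the origin; the rest of the hood top is empty.
- sash_handle (a point): Middle of the sash's gold handle: a level bar 10 mm thick, 120 long, along the cabinet's y, on a 10 mm arm at each end, 40 mm (centre to centre) in front of the sash panel, so a gap of 31 mm behind it. The sash's top edge is 13 mm above the bar's centre. The bar is 187 mm above the dresser when the sash is shut. Moves with the sash; axes as the cabinet's.
- sash (a joint): Vertical travel of the clear sash (284 x 185 mm panel, about 0.35 kg), in m: 0 = shut on the sill, grows upward to 0.11 fully raised. Friction holds it wherever it is left (about 3 N of push moves it down, about 10 N of pull moves it up).
- dial_grip: Black bar grip of the dial: 52 mm long (its x), 14 thick (y), 24 high (z), white pointer line towards its +x end. Origin: on the dial's vertical axis at the bar's underside, 211 mm above the dresser, where it stands on a round skirt 60 mm across. Turns with the dial. At rest its +x points 0.525 rad counter-clockwise (from above) of the cabinet's +x.
- dial (a joint): Turn of the dial in rad: 0 = off (at rest, pointer at the black dot), growing clockwise seen from above. Clicks at 0.35 (green dot), 0.70 (blue dot), 1.05 (violet dot: lamp on); end stop at 1.27. A spring takes it back to 0 from anywhere when let go. Turning takes up to 0.2 N m, holding the third click about 0.13 N m.
- comb: Wooden comb, 150 x 40 x 7 mm, lying on the steel plate inside the cabinet. Origin: its underside's middle. Not to be moved.
- watch: Stainless steel watch with closed bracelet, about 70 mm across and 38 mm high, in a compartment of the acrylic organiser in the open drawer on the right. Origin: its underside's middle. Not to be moved.
- bangle: Gold-tone bangle, 68 mm across, 9 mm high, in the organiser. Origin: its underside's middle. Not to be moved.
- trinket_bowl: Black ceramic trinket bowl, 76 mm across, 30 mm high, in the organiser. Origin: its underside's middle. Not to be moved.
- perfume: Closed amber glass perfume bottle, 30 x 50 x 93 mm high, standing close beside the left wall (+y) of the cabinet. Origin: its underside's middle. Not to be moved.
- cream_jar: Cream jar, 64 mm in diameter, 45 mm high, on the left of the dresser. Origin: its underside's middle. Not to be moved.

How it is judged:
On the way, in this order (a step that is already met when the one before it is completed fails the run):
1. the sash is brought down onto the sill while the dial is still off (value of joint sash below 0.004 m and value of joint dial below 0.2 rad), for 0.2 s.
2. the dial is turned past two clicks to the third and held there by the robot, sash shut (value of joint dial between 0.93 and 1.17 rad and contact force between any of the arm, the fingers and dial_grip above 0.5 N and value of joint sash below 0.005 m), for 0.5 s.
At the end, for the whole second after the job is handed in: The sash is shut (less than 5 mm open), the dial stands still at its third click (0.93 to 1.17 rad), held there by the gripper, and the comb and the other loose things are within 20 mm of where they started (all of step 2 and velocity of joint dial between -0.2 and 0.2 rad/s and distance of each of comb, watch, bangle, trinket_bowl, perfume, cream_jar from where it was at the start of the episode below 0.02 m); the arm keeps its last pose, push and grip.
It fails at once if the dial is turned towards its first click while the sash is open (value of joint dial above 0.25 rad and value of joint sash above 0.008 m).
It fails at once if one of the loose things (comb, watch, bangle, bowl, perfume, jar) is pushed more than 20 mm from its place (distance of any of comb, watch, bangle, trinket_bowl, perfume, cream_jar from where it was at the start of the episode above 0.02 m).
It fails at once if the perfume bottle is tipped over (angle between perfume's own z axis and vertical above 0.5 rad).
It also fails if it takes over 42 s, if anything falls off the work surface, if the arm or the gripper's body presses on something with over 40 N, if the wrist force passes 120 N, or if a joint passes its speed limit or range.

## Robot

A 6-joint arm with a two-finger parallel gripper is mounted at the origin on the work surface. World frame = base frame: x ahead of the robot, y to its left, z up, the work surface at z = 0. Lengths are in m, angles in rad, forces in N, time in s.
With the tool pointing down it reaches from about 0.275 to 0.75 m from the base axis. Payload 10.2 kg.
Tool frame: the origin (TCP) lies between the finger pads; the fingertips stand 8 mm ahead of it and the grasp point (between the pads) lies 11 mm behind it; z points along the fingers, y is the line along which they close (so a half turn about z gives the same grasp; the last joint's range is limited). The gripper opens to 85 mm and grips with 20 to 120 N. Pads are 22 mm wide; open, the fingers measure 114 mm over their backs; the gripper's body (76 mm by 85 mm) begins 54 mm behind the grasp point. The pads swing forward as they close: fully open they stand 13 mm farther back than shut.
Start: joints at [0.883, 0.313, 1.498, -0, 1.331, -0.223], TCP at [0.235, 0.469, 0.239] pointing down, gripper open.
Joint ranges: [-2.94, 2.94], [-0.97, 2.17], [0.19, 2.56], [-1.23, 4.37], [0.02, 3.11], [-2.88, 2.88]. Speed limits (rad/s): [2.39, 2.39, 3.01, 3.14, 3.14, 3.14].

## Interface

Orientations are given as a unit quaternion [w, x, y, z].
In Python, from plant import robot gives the robot as it stands.
- The arm moves only by the shell command python3 -m jog 'ROWS' [OPENING] [FORCE]. ROWS is JSON, a list of rows, each a list of 6 numbers: the shift along the tool's x, y, z in units of 25 mm (1.0 is 25 mm), then the turn, a rotation vector about the tool's x, y, z in units of 5 degrees (1.0 is 5 degrees). In form: [[tx, ty, tz, wx, wy, wz], ...]. A call has 1 to 10 rows; each row shifts and turns the commanded pose from where the row before left it, along the tool's axes as they then stand; what a row does not reach is not made up. A row lasts 1/12 s, in which the tool goes at most 41.7 mm and 7.16 degrees, less where a joint would pass 70% of its speed; a pose out of reach is approached as far as the arm can. A call is refused whole if a number of a shift passes 1 or a number of a turn 1, either way. A call with a gripper value outside its range is refused whole. OPENING is the opening, from 0 (shut) to 1 (fully open), set as the call begins (- or left out, the last holds). The fingers move at their own pace and stop on an object; FORCE is the grip in N (left out, the last holds). Time passes only in rows, so rows that do not move let the fingers close. It gives the time, the measured TCP pose, the force, the opening and the grip force at its end, in the units of the state.
- robot.observe(): the state, without advancing time (a new reading comes with each control period).
- robot.read_camera(name): name is "scene" or "top" or "wrist"; returns the picture (420x560x3 uint8, red, green, blue); there is no depth.
- robot.get_calibration(name): a dict with "fx", "fy", "cx", "cy" (pixels), "rvec" (rotation vector, rad) and "tvec" (3), from world to camera coordinates, as OpenCV has them; the wrist camera has in their place "mount" (4x4, takes a point from camera to tool coordinates, whose origin is the TCP and whose axes are the flange's). Camera axes: x right, y down, z forward; pixel columns grow to the right and rows downward; lengths in m; the calibration is good to about 2 mm. The wrist camera is an equidistant fisheye: a pixel r from the principal point sees the ray r / f radians off the axis. A picture is of the moment at which its call begins: read the wrist's pose just before it. get_calibration takes no time and is no camera call.
- robot.finish_job(): hands the job in; it is judged then, once.
The state is a dict: "t": time; "qpos": joint angles; "dq": joint speeds; "tau": joint torques, N m; "tcp_pos": TCP position; "tcp_rot": TCP orientation; "ft_force": force on the tool from outside, world axes, zero at the start; "moment": the same for the moment, N m; "grip_width": opening from 0.0 (shut) to 1.0 (fully open); "finger_force": force on a finger pad.
Only numpy, scipy, OpenCV 4.12 (cv2) and the standard library are available. Lean on these libraries where they do the work, as an engineer would, in place of code of your own. Each camera call takes 0.05 s, during which the arm holds its last target. There are 200 camera calls.

## Working session

There is one attempt and no reset: what is moved stays moved. The work goes in short steps, Python scripts to look and compute and a shell command to move; the robot and the scene stay as the last step left them, time stands still between calls to the robot, and variables do not carry over. Pictures are saved under pics/ and viewed, at most 10 in all, crops included, and the job is handed in when it is done.

```bash
mkdir -p pics; cat > h.py <<'E'
import numpy as np,cv2
from plant import robot
def cal(n):
    c=robot.get_calibration(n);K=np.array([[c['fx'],0,c['cx']],[0,c['fy'],c['cy']],[0,0,1.]])
    return K,np.array(c['rvec'],float),np.array(c['tvec'],float)
def proj(n,P):
    K,r,t=cal(n);return cv2.projectPoints(np.array(P,float).reshape(-1,1,3),r,t,K,None)[0].reshape(-1,2)
def ray(n,uv,z):
    K,r,t=cal(n);R=cv2.Rodrigues(r)[0];o=-R.T@t;d=R.T@np.linalg.inv(K)@np.array([*uv,1.]);return o+d*(z-o[2])/d[2]
E
python3 - <<'E'
from h import *
for n in("scene","top"):
    im=robot.read_camera(n);cv2.imwrite(f'pics/{n}.png',cv2.resize(im[:,:,::-1],(800,600),interpolation=cv2.INTER_CUBIC));
    np.save(n,im);print(n,robot.get_calibration(n))
print(robot.observe())
E
```

```text
scene {'fx': 509.48299826738923, 'fy': 509.48299826738923, 'cx': 280.9026595587925, 'cy': 207.30128345950087, 'rvec': array([ 0.72282156,  2.72343901, -0.93735586]), 'tvec': array([ 0.49671135, -0.11735123,  1.63349152])}
top {'fx': 429.15464848985744, 'fy': 429.15464848985744, 'cx': 281.42990831907343, 'cy': 208.88623476390788, 'rvec': array([ 2.14225102, -2.03837934,  0.25339605]), 'tvec': array([-0.05560389,  0.59070808,  1.16949086])}
{'t': 0.1, 'qpos': array([ 8.82598111e-01,  3.13392016e-01,  1.49833113e+00,  8.65340838e-06,
        1.33099950e+00, -2.23396074e-01]), 'dq': array([ 0.00091136, -0.00220905, -0.00357358, -0.00016265,  0.00140937,
        0.00022263]), 'tau': array([ 2.13562314e-03, -4.12897646e+01, -2.60140461e+01, -2.65562294e-04,
        3.04689056e-03,  8.33683544e-05]), 'tcp_pos': array([0.23520002, 0.46913366, 0.23880462]), 'tcp_rot': array([-2.52472341e-04,  2.30315672e-01,  9.73115806e-01, -5.05466239e-04]), 'ft_force': array([-0.12087278, -0.04643191,  0.6488238 ]), 'moment': array([-0.02624647,  0.00034822,  0.02471723]), 'finger_force': 0.0, 'grip_width': 0.9967883229688886}
```

View pics/scene.png

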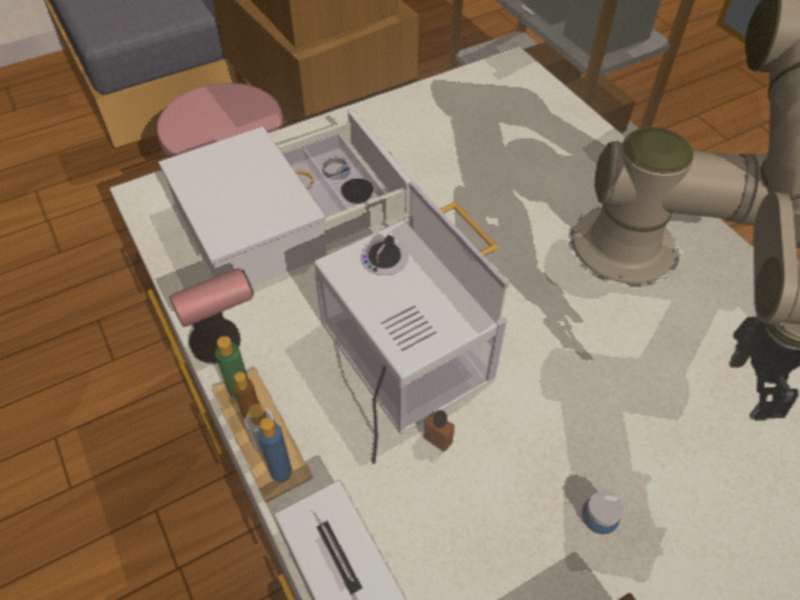

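View pics/top.png

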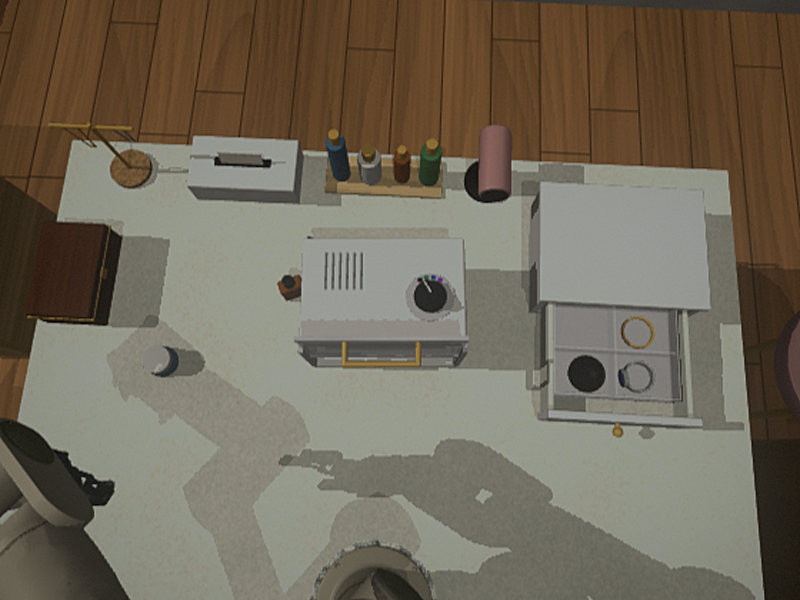

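The top view shows the hood at about (302–465, 238–340), the gold bar at (343–420, 362) and the dial at (430, 295). I'll enlarge both views.

```bash
python3 - <<'E'
from h import *
t=np.load('top.npy')[160:262,200:336];s=np.load('scene.npy')[120:265,215:360]
cv2.imwrite('pics/tc.png',cv2.resize(t[:,:,::-1],None,fx=5.8,fy=5.8,interpolation=cv2.INTER_CUBIC))
cv2.imwrite('pics/sc.png',cv2.resize(s[:,:,::-1],None,fx=4,fy=4,interpolation=cv2.INTER_CUBIC))
E
```

```text
(no output)
```

View pics/tc.png

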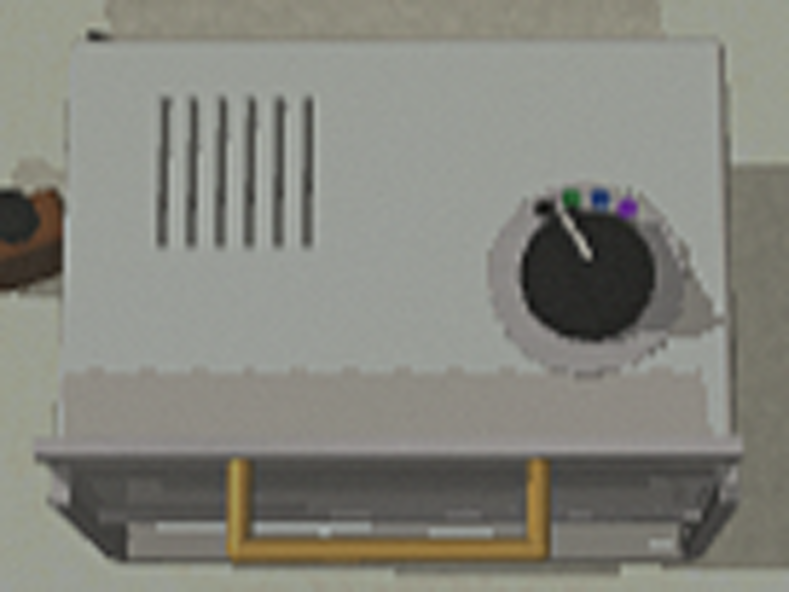

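View pics/sc.png

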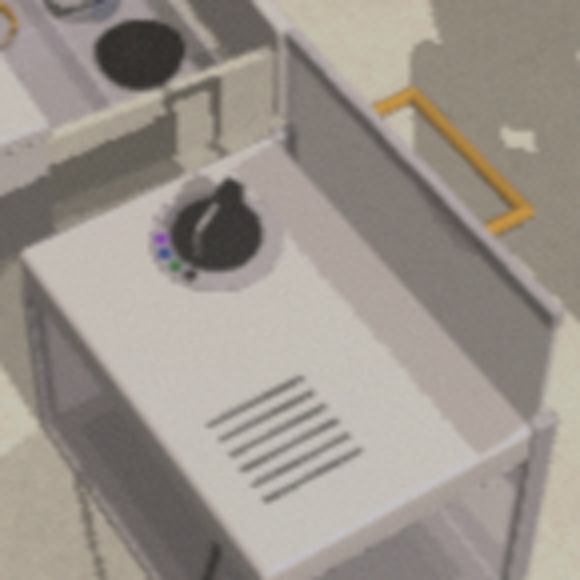

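Top crop: back hood corners (70,40) and (718,42), bar ends (237,550) and (540,550), skirt centre (588,275). Scene crop: bar ends (414,95) and (525,212), skirt centre (217,237), hood corners (22,252) and (528,432). Next I fit the cabinet pose to these.

```bash
python3 - <<'E'
from h import *
from scipy.optimize import least_squares
T=lambda u,v:((u+.5)/5.8-.5+200,(v+.5)/5.8-.5+160)
S=lambda u,v:((u+.5)/4-.5+215,(v+.5)/4-.5+120)
def pts(p):
    x,y,a,hx,h=p;c,s=np.cos(a),np.sin(a)
    f=lambda X,Y,Z:(x+c*X-s*Y,y+s*X+c*Y,Z)
    BL,BR=f(.1,.15,.2),f(.1,-.15,.2);HL,HR=f(hx,.055,.187+h),f(hx,-.055,.187+h);D=f(-.015,-.085,.211);return BL,BR,HL,HR,D
obsT=np.array([T(70,40),T(718,42),T(237,550),T(540,550),T(588,275)])
obsS=np.array([S(22,252),S(525,212),S(414,95),S(217,237)])
def res(p):
    BL,BR,HL,HR,D=pts(p)
    return np.r_[(proj('top',[BL,BR,HL,HR,D])-obsT).ravel(),(proj('scene',[BR,HL,HR,D])-obsS).ravel()]
r=least_squares(res,[.5,0,0,-.14,.1],loss='soft_l1')
np.set_printoptions(precision=4,suppress=True);print(r.x);print(res(r.x).reshape(-1,2))
for q in pts(r.x):print(np.array(q))
E
```

```text
[ 0.5756  0.0107  0.0529 -0.1466  0.0993]
[[-0.991  -0.0824]
 [ 0.4006 -0.6798]
 [ 1.563   0.0403]
 [-3.2342 -0.1086]
 [-0.8687  0.2081]
 [-0.9604 -0.6037]
 [-0.7855 -1.4451]
 [ 0.8203  0.8399]
 [ 0.5753 -1.7109]]
[0.6676 0.1658 0.2   ]
[ 0.6834 -0.1338  0.2   ]
[0.4263 0.0579 0.2863]
[ 0.4321 -0.052   0.2863]
[ 0.5651 -0.075   0.211 ]
```

```bash
cat >> h.py <<'E'
from scipy.spatial.transform import Rotation as Ro
def to(P,yaw=None):
    s=robot.observe();w,x,y,z=s['tcp_rot'];R=Ro.from_quat([x,y,z,w]);M=R.as_matrix()
    print('t',round(s['t'],2),'tcp',s['tcp_pos'].round(4),'yaw',round(float(np.arctan2(M[1,0],M[0,0])),3),'F',s['ft_force'].round(1),'grip',round(s['grip_width'],3),round(s['finger_force'],1),'q',s['qpos'].round(2))
    print('shift units',(M.T@(np.array(P)-s['tcp_pos'])/.025).round(2))
    if yaw is not None:
        D=np.c_[[np.cos(yaw),np.sin(yaw),0],[np.sin(yaw),-np.cos(yaw),0],[0,0,-1]]
        print('turn units',(np.degrees(Ro.from_matrix(M.T@D).as_rotvec())/5).round(2))
E
cat > fit.py <<'E'
from h import *
from scipy.optimize import least_squares
T=lambda u,v:((u+.5)/5.8-.5+200,(v+.5)/5.8-.5+160)
S=lambda u,v:((u+.5)/4-.5+215,(v+.5)/4-.5+120)
def pts(p):
    x,y,a,hx,h=p;c,s=np.cos(a),np.sin(a)
    f=lambda X,Y,Z:(x+c*X-s*Y,y+s*X+c*Y,Z)
    return f(.1,.15,.2),f(.1,-.15,.2),f(hx,.06,.187+h),f(hx,-.06,.187+h),f(-.015,-.085,.211)
obsT=np.array([T(70,40),T(718,42),T(237,550),T(540,550),T(588,275)])
obsS=np.array([S(22,252),S(525,212),S(414,95),S(217,237)])
def res(p):
    BL,BR,HL,HR,D=pts(p)
    return np.r_[(proj('top',[BL,BR,HL,HR,D])-obsT).ravel(),(proj('scene',[BR,HL,HR,D])-obsS).ravel()]
r=least_squares(res,[.5,0,0,-.14,.1],loss='soft_l1')
np.set_printoptions(precision=4,suppress=True);print(r.x);print(res(r.x).reshape(-1,2))
for q in pts(r.x):print(np.array(q))
to([.43,.003,.33])
E
python3 fit.py; python3 -m jog '[[0,0,-1,0,0,0],[0,0,-1,0,0,0],[0,0,-1,0,0,0],[0,0,-0.7,0,0,0],[-1,-0.8,0,0,0,0],[-1,-0.8,0,0,0,0],[-1,-0.8,0,0,0,0],[-1,-0.8,0,0,0,0]]' 0
```

```text
[ 0.5755  0.0099  0.0549 -0.1466  0.0975]
[[-0.7905  0.0772]
 [ 0.6048 -0.7368]
 [-0.0782  0.2441]
 [-0.6489 -0.0222]
 [-0.565   0.1969]
 [-1.1137 -0.7119]
 [ 0.1959  0.012 ]
 [-0.5991 -0.0844]
 [ 0.4083 -1.8951]]
[0.6671 0.1652 0.2   ]
[ 0.6836 -0.1343  0.2   ]
[0.4259 0.0618 0.2845]
[ 0.4325 -0.058   0.2845]
[ 0.5652 -0.0758  0.211 ]
t 0.1 tcp [0.2352 0.4691 0.2388] yaw 2.677 F [-0.1 -0.   0.6] grip 0.997 0.0 q [ 0.88  0.31  1.5   0.    1.33 -0.22]
shift units [-15.32 -13.18  -3.64]
t: 0.77
tcp_pos: [0.289, 0.3516, 0.3315]
tcp_rot: [-0.0, 0.23, 0.973, -0.0]
ft_force: [1.7, 0.1, 0.2]
grip_width: 0.001
finger_force: 0.0
```

```bash
python3 -m jog '[[-1,-0.9,0,0,0,0],[-1,-0.9,0,0,0,0],[-1,-0.9,0,0,0,0],[-1,-0.9,0,0,0,0],[-1,-0.9,0,0,0,0],[-1,-0.9,0,0,0,0],[-1,-0.9,0,0,0,0],[-1,-0.9,0,0,0,0],[-1,-0.9,0,0,0,0],[0,0,0,0,0,0]]'; python3 -c "
from h import *
to([.429,.002,.33])"
```

```text
t: 1.6
tcp_pos: [0.4005, 0.067, 0.3312]
tcp_rot: [-0.0, 0.233, 0.973, -0.001]
ft_force: [-0.1, 0.6, -0.7]
grip_width: -0.001
finger_force: 0.0
t 1.6 tcp [0.4005 0.067  0.3312] yaw 2.672 F [-0.1  0.6 -0.7] grip -0.001 0.0 q [-0.12 -0.01  1.64 -0.    1.51 -1.22]
shift units [-2.19 -1.8   0.05]
```

```bash
python3 -m jog '[[-1,-0.9,0,0,0,0],[-1,-0.9,0,0,0,0],[-0.2,0,0,0,0,0],[0,0,0.5,0,0,0],[0,0,0,0,0,0],[0,0,0,0,0,0]]'; python3 -c "
from h import *
to([.429,.002,.25])
im=robot.read_camera('scene')[80:290,170:450];cv2.imwrite('pics/a.png',cv2.resize(im[:,:,::-1],None,fx=2.8,fy=2.8))"
```

```text
t: 2.1
tcp_pos: [0.4279, 0.0068, 0.319]
tcp_rot: [-0.001, 0.23, 0.973, 0.0]
ft_force: [0.2, -0.6, 0.0]
grip_width: -0.001
finger_force: 0.0
t 2.1 tcp [0.4279 0.0068 0.319 ] yaw 2.677 F [ 0.2 -0.6  0. ] grip -0.001 0.0 q [-0.26  0.04  1.61  0.    1.49 -1.37]
shift units [-0.13 -0.15  2.76]
```

View pics/a.png

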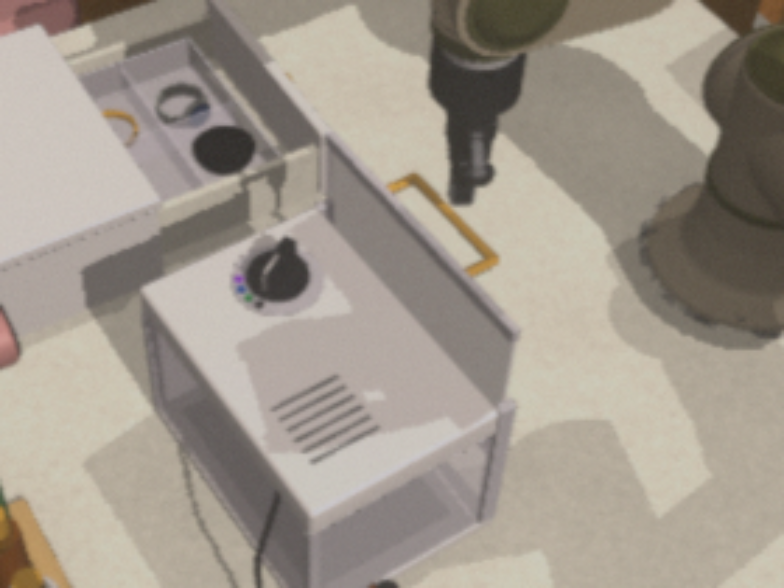

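The fingertips at (462,200) sit just above the middle of the bar, as expected. I'll press down now.

```bash
python3 -m jog '[[0,0,0.4,0,0,0],[0,0,0.4,0,0,0],[0,0,0.4,0,0,0],[0,0,0.4,0,0,0],[0,0,0.4,0,0,0]]';python3 -m jog '[[0,0,0.4,0,0,0],[0,0,0.4,0,0,0],[0,0,0.4,0,0,0],[0,0,0.4,0,0,0]]'
```

```text
t: 2.57
tcp_pos: [0.4284, 0.0068, 0.2699]
tcp_rot: [0.001, 0.23, 0.973, -0.0]
ft_force: [-0.6, -0.3, 1.8]
grip_width: 0.002
finger_force: 1.5
t: 2.9
tcp_pos: [0.4284, 0.0068, 0.2298]
tcp_rot: [0.001, 0.23, 0.973, -0.0]
ft_force: [-0.9, 0.7, 2.5]
grip_width: -0.001
finger_force: 1.5
```

```bash
python3 -m jog '[[0,0,0.4,0,0,0],[0,0,0.3,0,0,0],[0,0,0.2,0,0,0],[0,0,0.1,0,0,0]]';python3 -m jog '[[0,0,0.08,0,0,0],[0,0,0,0,0,0]]';python3 -m jog '[[0,0,0.08,0,0,0],[0,0,0,0,0,0]]'
```

```text
t: 3.23
tcp_pos: [0.4283, 0.0066, 0.2042]
tcp_rot: [0.0, 0.23, 0.973, 0.0]
ft_force: [0.5, 2.0, 1.5]
grip_width: 0.005
finger_force: 1.1
t: 3.4
tcp_pos: [0.4282, 0.0063, 0.2023]
tcp_rot: [-0.0, 0.23, 0.973, -0.0]
ft_force: [-0.3, -0.0, -0.1]
grip_width: 0.003
finger_force: 0.0
t: 3.57
tcp_pos: [0.4283, 0.0062, 0.2003]
tcp_rot: [0.0, 0.23, 0.973, -0.0]
ft_force: [0.3, -0.2, 0.8]
grip_width: 0.001
finger_force: 0.2
```

```bash
python3 -m jog '[[0,0,0.06,0,0,0],[0,0,0,0,0,0]]';python3 -m jog '[[0,0,0.06,0,0,0],[0,0,0,0,0,0]]'
```

```text
t: 3.73
tcp_pos: [0.4284, 0.0061, 0.1998]
tcp_rot: [0.0, 0.23, 0.973, -0.0]
ft_force: [-4.4, 1.2, 10.1]
grip_width: 0.0
finger_force: 5.0
t: 3.9
tcp_pos: [0.4285, 0.0061, 0.1995]
tcp_rot: [0.001, 0.23, 0.973, -0.0]
ft_force: [-8.5, 1.8, 22.3]
grip_width: 0.0
finger_force: 11.8
```

The stiff stop came at exactly the predicted 0.200 m, so the sash is shut. I'll lift, open the gripper and head to the dial.

```bash
python3 -m jog '[[0,0,-0.1,0,0,0],[0,0,-0.3,0,0,0],[0,0,-0.8,0,0,0],[0,0,-1,0,0,0],[0,0,-1,0,0,0]]'; python3 -m jog '[[0,0,-0.5,0,0,-1],[0,0,0,0,0,-1],[0,0,0,0,0,-1],[0,0,0,0,0,-1],[0,0,0,0,0,-1],[0,0,0,0,0,-1]]' 1; python3 -c "
from h import *
to([.5652,-.0758,.28],.58+np.pi)"
```

```text
t: 4.32
tcp_pos: [0.4279, 0.0062, 0.2784]
tcp_rot: [-0.0, 0.23, 0.973, -0.0]
ft_force: [0.7, 0.3, -0.1]
grip_width: 0.003
finger_force: 0.0
t: 4.82
tcp_pos: [0.4282, 0.0061, 0.29]
tcp_rot: [-0.0, -0.032, 1.0, -0.0]
ft_force: [0.2, 0.9, -0.1]
grip_width: 0.845
finger_force: 0.0
t 4.82 tcp [0.4282 0.0061 0.29  ] yaw -3.079 F [ 0.2  0.9 -0.1] grip 0.845 0.0 q [-0.26  0.06  1.67 -0.    1.41 -1.89]
shift units [-5.26 -3.62  0.4 ]
turn units [-0.   -0.   -5.92]
```

```bash
python3 -m jog '[[-1,-0.7,0,0,0,0],[-1,-0.7,0,0,0,0],[-1,-0.7,0,0,0,0],[-1,-0.7,0,0,0,0],[-1,-0.7,0,0,0,0],[0,0,0,0,0,-1],[0,0,0,0,0,-1],[0,0,0,0,0,-1],[0,0,0,0,0,-1],[0,0,0,0,0,-1]]'; python3 -m jog '[[0,0,0,0,0,-0.9],[0,0,0,0,0,0],[0,0,0,0,0,0]]';  python3 -c "
from h import *
to([.5652,-.0758,.222],.58+np.pi)
im=robot.read_camera('wrist');cv2.imwrite('pics/w.png',cv2.resize(im[:,:,::-1],(800,600)));print(robot.get_calibration('wrist'))"
```

```text
t: 5.65
tcp_pos: [0.5581, -0.0739, 0.2898]
tcp_rot: [-0.0, -0.247, 0.969, 0.0]
ft_force: [0.7, -0.1, -0.8]
grip_width: 0.999
finger_force: 0.0
t: 5.9
tcp_pos: [0.5581, -0.0738, 0.2899]
tcp_rot: [-0.0, -0.282, 0.959, 0.0]
ft_force: [0.5, -0.0, -0.2]
grip_width: 1.002
finger_force: 0.0
t 5.9 tcp [ 0.5581 -0.0738  0.2899] yaw -2.57 F [ 0.5 -0.  -0.2] grip 1.002 0.0 q [-0.34  0.37  1.29 -0.    1.48 -2.48]
shift units [-0.2  -0.22  2.71]
turn units [ 0.  -0.  -0.1]
{'fx': 325.19226210127806, 'fy': 325.19226210127806, 'cx': 277.45635974017637, 'cy': 212.0186014703695, 'mount': array([[ 3.18651875e-04, -9.62106822e-01, -2.72672627e-01,
         6.90744563e-02],
       [ 9.99999863e-01,  4.19677776e-04, -3.12180290e-04,
        -9.26724488e-04],
       [ 4.14785428e-04, -2.72672490e-01,  9.62106824e-01,
        -1.35376666e-01],
       [ 0.00000000e+00,  0.00000000e+00,  0.00000000e+00,
         1.00000000e+00]])}
```

View pics/w.png

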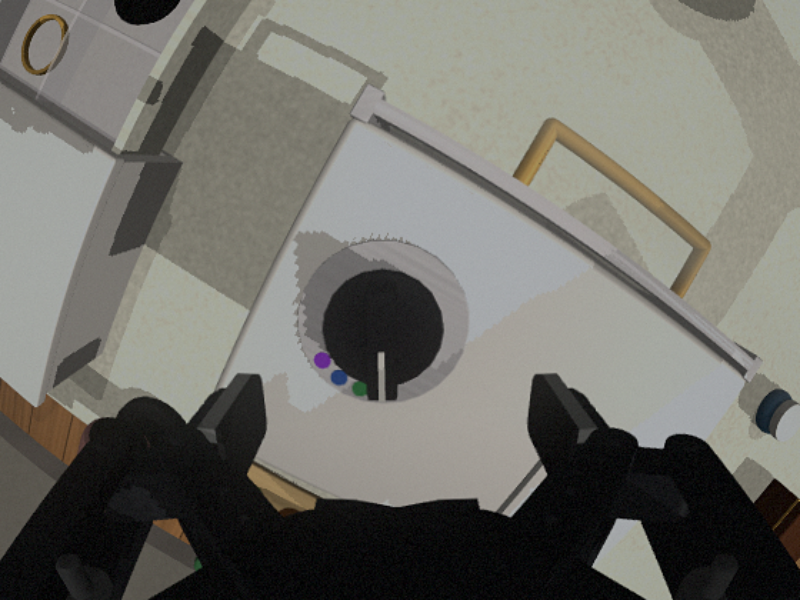

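The wrist view shows the sash shut, the dial skirt centred at (383,326) and the pointer line nearly vertical at (381, 352–400), so the gripper is aligned with the bar. I'll check the position from here.

```bash
python3 -c "
from h import *
c=robot.get_calibration('wrist');s=robot.observe();w,x,y,z=s['tcp_rot'];R=Ro.from_quat([x,y,z,w]).as_matrix();M=c['mount']
def f(u,v,Z):
    p=np.array([(u+.5)*.7-.5-c['cx'],(v+.5)*.7-.5-c['cy']]);r=np.hypot(*p);th=r/c['fx'];d=np.r_[p/r*np.sin(th),np.cos(th)]
    d=R@M[:3,:3]@d;o=R@M[:3,3]+s['tcp_pos'];P=o+d*(Z-o[2])/d[2];return P.round(4)
print(f(383,326,.211),f(381,352,.235),f(382,400,.235)); P=f(383,326,.211);P[2]=.222;to(P,.58+np.pi)"
```

```text
[ 0.5649 -0.0785  0.211 ] [ 0.5684 -0.0765  0.235 ] [ 0.5884 -0.0635  0.235 ]
t 5.95 tcp [ 0.5581 -0.0738  0.2898] yaw -2.57 F [-0.1  1.  -0.1] grip 1.001 0.0 q [-0.34  0.37  1.29 -0.    1.48 -2.48]
shift units [-0.13 -0.3   2.71]
turn units [ 0.  -0.  -0.1]
```

```bash
python3 -m jog '[[-0.17,-0.26,0.2,0,0,0],[0,0,0.8,0,0,0],[0,0,0.8,0,0,0],[0,0,0.6,0,0,0],[0,0,0.3,0,0,0],[0,0,0,0,0,0]]'; python3 -m jog '[[0,0,0,0,0,0],[0,0,0,0,0,0],[0,0,0,0,0,0],[0,0,0,0,0,0],[0,0,0,0,0,0],[0,0,0,0,0,0],[0,0,0,0,0,0],[0,0,0,0,0,0]]' 0 40;python3 -c "
from h import *
to([.565,-.0768,.222],.58+np.pi);print(robot.observe()['moment'])"
```

```text
t: 6.45
tcp_pos: [0.565, -0.0769, 0.2205]
tcp_rot: [-0.001, -0.282, 0.959, 0.001]
ft_force: [-0.3, 0.4, 0.5]
grip_width: 1.002
finger_force: 0.0
t: 7.12
tcp_pos: [0.5656, -0.0773, 0.2228]
tcp_rot: [0.001, -0.283, 0.959, -0.001]
ft_force: [0.2, -2.9, 3.3]
grip_width: 0.153
finger_force: 43.1
t 7.12 tcp [ 0.5656 -0.0773  0.2228] yaw -2.568 F [ 0.2 -2.9  3.3] grip 0.153 43.1 q [-0.34  0.43  1.38 -0.    1.33 -2.49]
shift units [0.01 0.03 0.03]
turn units [-0.02  0.01 -0.07]
[-0.34637936 -0.12918098  0.03511128]
```

```bash
python3 -m jog '[[0,0,-0.06,0,0,0],[0,0,0,0,0,0.5],[0,0,0,0,0,1],[0,0,0,0,0,1],[0,0,0,0,0,1],[0,0,0,0,0,1],[0,0,0,0,0,1],[0,0,0,0,0,0.5]]' 0 60; python3 -m jog '[[0,0,0,0,0,0.7],[0,0,0,0,0,0.7],[0,0,0,0,0,0.7],[0,0,0,0,0,0.7],[0,0,0,0,0,0.7],[0,0,0,0,0,0.7],[0,0,0,0,0,0.7],[0,0,0,0,0,0.7],[0,0,0,0,0,0.4],[0,0,0,0,0,0]]';python3 -c "
from h import *
to([.565,-.0768,.222],.58+np.pi-1.05);print(robot.observe()['moment'])
im=robot.read_camera('wrist');cv2.imwrite('pics/w2.png',cv2.resize(im[120:400,120:440,::-1],None,fx=2.1,fy=2.1))"
```

```text
t: 7.78
tcp_pos: [0.5653, -0.0766, 0.2229]
tcp_rot: [-0.0, -0.023, 1.0, 0.001]
ft_force: [4.5, -0.5, -4.8]
grip_width: 0.147
finger_force: 62.0
t: 8.62
tcp_pos: [0.5655, -0.076, 0.223]
tcp_rot: [-0.0, 0.235, 0.972, 0.001]
ft_force: [3.9, 2.5, -4.9]
grip_width: 0.144
finger_force: 62.0
t 8.62 tcp [ 0.5655 -0.076   0.223 ] yaw 2.667 F [ 3.9  2.5 -4.9] grip 0.144 62.0 q [-0.34  0.43  1.38  0.    1.34 -1.44]
shift units [ 0.   -0.04  0.04]
turn units [ 0.02 -0.01 -0.06]
[ 0.42452664 -0.78279344  0.1310302 ]
```

View pics/w2.png

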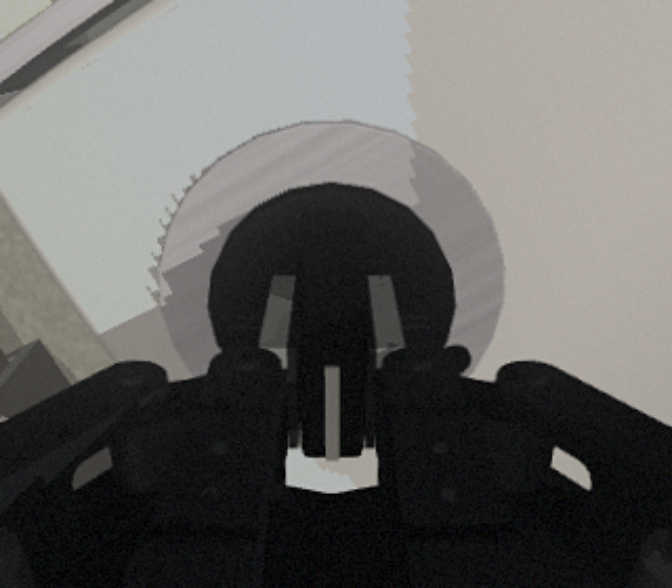

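The pointer line at (332, 367–460) is still aligned with the gripper, so the bar hasn't slipped. The gripper has turned 1.05 rad and the torque is 0.13 N m, both matching the third click. I'll hold there and hand in.

```bash
python3 -m jog '[[0,0,0,0,0,0],[0,0,0,0,0,0],[0,0,0,0,0,0],[0,0,0,0,0,0],[0,0,0,0,0,0],[0,0,0,0,0,0],[0,0,0,0,0,0],[0,0,0,0,0,0],[0,0,0,0,0,0],[0,0,0,0,0,0]]'; python3 -c "
from h import *
to([.565,-.0768,.222],.58+np.pi-1.05);print(robot.observe()['moment']);print(robot.finish_job())"
```

```text
t: 9.5
tcp_pos: [0.5655, -0.076, 0.2229]
tcp_rot: [-0.0, 0.234, 0.972, 0.001]
ft_force: [4.3, 3.3, -4.8]
grip_width: 0.15
finger_force: 62.0
t 9.5 tcp [ 0.5655 -0.076   0.2229] yaw 2.669 F [ 4.3  3.3 -4.8] grip 0.15 62.0 q [-0.34  0.43  1.38  0.    1.34 -1.44]
shift units [ 0.   -0.04  0.04]
turn units [ 0.02 -0.01 -0.03]
[ 0.43082888 -0.82790897  0.14458394]
the job is handed in; nothing more can be done
None
```

I handed the job in at about 9.5 s with the sash pressed shut on the sill and the gripper holding the dial at the third click (about 1.05 rad by gripper angle and holding torque); the judge's verdict was not shown.

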